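# Reload the label-roll stand

### The arm

A 6-joint arm with a two-finger parallel gripper is mounted at the origin on a cart in front of the work surface, level with it; the furniture and walls round the work are solid. World frame = base frame: x ahead of the robot, y to its left, z up, the work surface at z = 0. Lengths are in m, angles in degrees, forces in N, time in s.
With the tool pointing down it reaches from about 0.4 to 0.825 m from the base axis. Payload 7 kg.
Tool frame: the origin (TCP) lies at the very end of the fingers, on their centre line; the grasp point (between the pads) lies 19 mm behind it (r.grip_depth is the distance from the TCP to the grasp point, in m); z points along the fingers, y is the line along which they close (so a half turn about z gives the same grasp; the last joint's range is limited). The gripper opens to 88 mm and grips with 3 to 60 N. Pads are 19 mm wide; open, the fingers measure 130 mm over their backs; the gripper's body (78 mm by 193 mm) begins 47 mm behind the grasp point.
Start: joints at [-50.701, 20.546, 0.682, 0, -70.136, -16.507], TCP at [0.261, -0.622, 0.227] pointing down, gripper open.
Joint ranges: [-176.03, 176.03], [-82.01, 121.73], [-58.28, 71.71], [-173.87, 95.51], [-174.79, -0.11], [-173.66, 173.66]. Speed limits (degrees/s): [136.94, 136.94, 172.46, 180, 180, 180].

### API

Orientations are given as [roll, pitch, yaw] about the fixed x, y, z axes, in that order (R = Rz(yaw) Ry(pitch) Rx(roll)).
In Python, from plant import r gives the robot as it stands.
- The arm moves only by the tool play_rows, never from a script. Its argument "rows" is a list that holds one entry, the list of rows, each a list of 5 numbers: the closure, from 0 (fully open) to 1 (shut), then the shift along the tool's x, y, z each as a share of 0.5 m, from -1 to 1, then the turn about the tool's z as a share of 1.5 rad, from -1 to 1. A call has exactly 8 rows; each row is the pose to reach, as a shift and turn from the pose commanded when the call began, along the tool's axes at that moment; what a row does not reach only later rows make up. A row lasts 1/12 s, in which the tool goes at most 41.7 mm and 7.16 degrees, less where a joint would pass 70% of its speed; a pose out of reach is approached as far as the arm can. A call with a number of a shift or a turn outside -1 to 1 is refused whole. A call with a gripper value outside its range is refused whole. The fingers move at their own pace and stop on an object; "squeeze" is the grip in N (left out, the last holds). Time passes only in rows, so rows that repeat a pose let the fingers close, or fill a call up. It gives the time, the measured TCP pose, the force, the opening and the grip force at its end, in the units of the state.
- r.get_state(): the state, without advancing time (a new reading comes with each control period).
- r.capture(name): name is "scene" or "top" or "wrist"; returns the picture (384x512x3 uint8, red, green, blue); there is no depth.
- r.camera_info(name): a dict with "fovy" (degrees; the focal length in pixels is half the picture's height over the tangent of half this angle, whatever the lens; pixels are square), "cx", "cy" (the principal point, pixels), "k1" (the pictures are not rectified: a ray, as slopes to the right and down, at radius r is drawn at 1 + k1 r^2 times it, then the intrinsics apply), "pose" (4x4, takes a point from camera to world coordinates). Camera axes: x right, y down, z forward; pixel columns grow to the right and rows downward; lengths in m; the calibration is good to about 2 mm. A picture is of the moment at which its call begins: read the wrist's pose just before it. camera_info takes no time and is no camera call; for the wrist camera it gives the pose at the moment of the call.
- r.close_job(): hands the job in; it is judged then, once.
The state is a dict: "time_s": time; "joints": joint angles; "qd": joint speeds; "joint_torque": joint torques, N m; "tcp_pos": TCP position; "eef_rot": TCP orientation; "contact_force": force on the tool from outside, world axes, zero at the start; "moment": the same for the moment, N m; "gripper_width": finger opening in m; "gripper_force": force on a finger pad.
Only numpy, scipy, OpenCV 4.12 (cv2) and the standard library are available. Lean on these libraries where they do the work, as an engineer would, in place of code of your own. Each camera call takes 0.05 s, during which the arm holds its last target. There are 200 camera calls.

### The job

Take the empty spindle rod out of the roll stand, push it through the cores of all three label rolls standing in the cradle, and lift them off together on the rod without handling the rolls with the gripper itself. Set the loaded rod back into both forks of the stand, let go, and swing the keeper fully shut over the rod. Leave the other things on the bench where they are.

Things in the scene. Friction and masses are not known exactly. Their poses are not given: they have to be found in the camera images.
- stand: Grey steel roll stand, fixed: base 110 x 170 x 8 mm (y = -20 to 150 mm) with two forks, 10 mm thick plates with a 90 degree vee open at the top (mouth 44 mm wide, edges 97 mm above the bench). Origin on the bench under the first, handle-side fork; y runs level along the rod to the second, tip-side fork at y = 130 mm; z up. Seated, the rod axis is 85 mm above the bench.
- stand_seat (a point): Point in the first fork, 85 mm above the stand's origin, where the rod's origin belongs; axes as the stand's.
- rod: Spindle rod, 229 mm, 0.1 kg, at the start in both forks: black square handle (22 x 22 mm, y = -72 to -18 mm), then a groove (y = -13 to 13) between two collars 22 mm across that lies in the first fork; from the second collar (y = 18) a 14 mm aluminium shaft to a 20 mm bulb (y = 141) that tapers to the tip. Origin on the axis in mid-groove; y along the axis to the tip, x level.
- rod_handle (a point): Middle of the square handle, on the axis, 45 mm behind the rod's origin; grip here from above, across the rod, firmly (a loaded rod pulls its tip down with about 0.2 N m).
- rod_tip (a point): Tip end of the rod, on the axis, 157 mm from the rod's origin. The second fork takes the shaft at rod y = 130 mm (5 mm each side), so when the rod is set home the rolls must sit between y = 18 and 125 mm; the forks leave about 6 mm of play along the rod.
- cradle: Plywood cradle, fixed: base 106 x 112 x 8 mm with two lengthwise rails and fins 49 mm high beside and between the rolls; the way along the middle is open. Origin on the bench under its centre; y runs along the row of rolls, the same general way as the stand's y; z up. The rod enters from the -y end, the side towards the stand.
- cradle_mid (a point): Middle of the row of rolls, on the common axis of their cores, about 56 mm above the bench; axes as the cradle's.
- roll0: White paper label roll with a cardboard core, the first in the row (at the cradle's -y end): 90 mm in diameter, 26 mm wide, bore 40 mm, 50 g. Origin in its centre; its y is the bore axis. It stands on edge in the cradle, 32 mm from the next roll's centre, and once lifted hangs with its centre 13 mm under the rod's axis.
- roll1: White paper label roll with a cardboard core, the middle one: 90 mm in diameter, 26 mm wide, bore 40 mm, 50 g. Origin in its centre; its y is the bore axis. It stands on edge in the cradle, 32 mm from the next roll's centre, and once lifted hangs with its centre 13 mm under the rod's axis.
- roll2: White paper label roll with a cardboard core, the last in the row: 90 mm in diameter, 26 mm wide, bore 40 mm, 50 g. Origin in its centre; its y is the bore axis. It stands on edge in the cradle, 32 mm from the next roll's centre, and once lifted hangs with its centre 13 mm under the rod's axis.
- keeper (a joint): Hinge of the keeper, a flat steel arm 68 x 20 x 8 mm on the second fork that swings about the stand's y: 0 = fully shut, level across the fork mouth 2 mm above the seated shaft; about 1.6 to 1.85 rad at the start = open, leaning back to the stand's +x side (stop at 1.95). It stays where left and shuts under a push of about 1 N, but only with the rod down in the fork.
- keeper_hinge (a point): Hinge axis of the keeper, 101 mm above the bench, at stand x = 34 mm, y = 130 mm. The arm spans y = 125 to 145 mm of the stand. Shut, its top face is 4 mm above this point.
- keeper_end (a point): Middle of the keeper arm near its free end, 62 mm from the hinge axis. Open, the arm reaches up to 170 mm above the bench: carry the loaded rod in above it and lower it straight down between the forks.
- beech_block: Bystander: plain beech block 45 x 90 x 35 mm, origin under its centre.
- small_carton_0: Bystander: small cardboard carton 66 x 88 x 49 mm, origin under its centre.
- grease_tin: Bystander: the flat round white tin nearest the work (not the one at the back of the bench), 90 mm across, 32 mm high, origin under its centre.
Not all that is in view belongs to the job. What is shaped like the roll0 but pink is not meant.

How it is judged (in metres and radians):
On the way, in this order (a step that is already met when the one before it is completed fails the run):
1. the rod is pushed through all three rolls while they stand in the cradle (x of roll0 in the frame of rod between -0.019 and 0.019 m and y of roll0 in the frame of rod between 0.024 and 0.13 m and z of roll0 in the frame of rod between -0.019 and 0.019 m and x of roll1 in the frame of rod between -0.019 and 0.019 m and y of roll1 in the frame of rod between 0.024 and 0.13 m and z of roll1 in the frame of rod between -0.019 and 0.019 m and x of roll2 in the frame of rod between -0.019 and 0.019 m and y of roll2 in the frame of rod between 0.024 and 0.13 m and z of roll2 in the frame of rod between -0.019 and 0.019 m and height (world z) of each of roll0, roll1, roll2 below 0.066 m), for 0.1 s.
2. all three rolls are lifted clear of the cradle on the rod (x of roll0 in the frame of rod between -0.019 and 0.019 m and y of roll0 in the frame of rod between 0.024 and 0.13 m and z of roll0 in the frame of rod between -0.019 and 0.019 m and x of roll1 in the frame of rod between -0.019 and 0.019 m and y of roll1 in the frame of rod between 0.024 and 0.13 m and z of roll1 in the frame of rod between -0.019 and 0.019 m and x of roll2 in the frame of rod between -0.019 and 0.019 m and y of roll2 in the frame of rod between 0.024 and 0.13 m and z of roll2 in the frame of rod between -0.019 and 0.019 m and height (world z) of each of roll0, roll1, roll2 above 0.105 m), for 0.2 s.
3. the loaded rod lies in both forks and is let go (x of roll0 in the frame of rod between -0.019 and 0.019 m and y of roll0 in the frame of rod between 0.024 and 0.13 m and z of roll0 in the frame of rod between -0.019 and 0.019 m and x of roll1 in the frame of rod between -0.019 and 0.019 m and y of roll1 in the frame of rod between 0.024 and 0.13 m and z of roll1 in the frame of rod between -0.019 and 0.019 m and x of roll2 in the frame of rod between -0.019 and 0.019 m and y of roll2 in the frame of rod between 0.024 and 0.13 m and z of roll2 in the frame of rod between -0.019 and 0.019 m and x of rod in the frame of stand_seat between -0.004 and 0.004 m and y of rod in the frame of stand_seat between -0.011 and 0.011 m and z of rod in the frame of stand_seat between -0.004 and 0.004 m and angle between the y axis of rod and the y axis of stand, either way round below 0.05 rad and x of rod_tip in the frame of stand_seat between -0.006 and 0.006 m and z of rod_tip in the frame of stand_seat between -0.006 and 0.006 m and contact force between the fingers and rod below 0.1 N), for 0.2 s.
At the end, for the whole second after the job is handed in: All three rolls are on the rod between its second collar and the bulb; the rod lies at rest in both forks with its groove in the first fork (within 4 mm across and in height, 11 mm along, 0.05 rad); the keeper is shut to within 0.10 rad; the rolls are at rest (x of roll0 in the frame of rod between -0.019 and 0.019 m and y of roll0 in the frame of rod between 0.024 and 0.13 m and z of roll0 in the frame of rod between -0.019 and 0.019 m and x of roll1 in the frame of rod between -0.019 and 0.019 m and y of roll1 in the frame of rod between 0.024 and 0.13 m and z of roll1 in the frame of rod between -0.019 and 0.019 m and x of roll2 in the frame of rod between -0.019 and 0.019 m and y of roll2 in the frame of rod between 0.024 and 0.13 m and z of roll2 in the frame of rod between -0.019 and 0.019 m and x of rod in the frame of stand_seat between -0.004 and 0.004 m and y of rod in the frame of stand_seat between -0.011 and 0.011 m and z of rod in the frame of stand_seat between -0.004 and 0.004 m and angle between the y axis of rod and the y axis of stand, either way round below 0.05 rad and x of rod_tip in the frame of stand_seat between -0.006 and 0.006 m and z of rod_tip in the frame of stand_seat between -0.006 and 0.006 m and linear speed of each of roll0, roll1, roll2, rod below 0.03 m/s and value of joint keeper below 0.1 rad); the robot touches nothing.
It fails at once if the gripper presses on a label roll (over 5 N) (contact force between the fingers and roll0 above 5 N or contact force between the fingers and roll1 above 5 N or contact force between the fingers and roll2 above 5 N).
It fails at once if a bystander is moved by more than 30 mm (distance of any of beech_block, small_carton_0, grease_tin from where it was at the start of the episode above 0.03 m).
It also fails if it takes over 72 s, if anything falls off the work surface, if the arm or the gripper's body presses on something with over 40 N, if the wrist force passes 120 N, or if a joint passes its speed limit or range.

## Working session

There is one attempt and no reset: what is moved stays moved. The work goes in short steps, Python scripts to look and compute and a tool call to move; the robot and the scene stay as the last step left them, time stands still between calls to the robot, and variables do not carry over. Pictures are saved under pics/ and viewed, at most 10 in all, crops included, and the job is handed in when it is done.

Besides the shell and the picture viewer there is one more tool, called after "Emit:" as name([rows], argument=value, ...), one row to a line, values as JSON. play_rows: Moves the arm, as the interface text tells. Its arguments: {"type":"object","properties":{"rows":{"type":"array","items":{"type":"array","items":{"type":"array","items":{"type":"number"}}}},"squeeze":{"type":"number"}},"required":["rows"]}

```bash
mkdir -p pics; ls; python3 - <<'E'
from plant import r
import cv2,numpy as np
for n in("scene","top"):
    i=r.camera_info(n);print(n,i)
    cv2.imwrite(f"pics/{n}0.png",r.capture(n)[:,:,::-1])
print(r.camera_info("wrist"));print(r.get_state(),r.grip_depth)
E
```

```text
pics
scene {'fovy': 44.21483300881732, 'cx': 252.14654263747806, 'cy': 191.36247316073067, 'k1': -0.16392401137062212, 'pose': array([[-0.79124877, -0.2329417 ,  0.56538797, -0.3271403 ],
       [-0.6113622 ,  0.32057591, -0.72351043,  1.10364145],
       [-0.01271402, -0.91813357, -0.39606704,  0.67227905],
       [ 0.        ,  0.        ,  0.        ,  1.        ]])}
top {'fovy': 44.945590393083165, 'cx': 255.46819189472728, 'cy': 191.71997020713562, 'k1': -0.023518238842207096, 'pose': array([[ 4.52278037e-03, -9.81405581e-01,  1.91892234e-01,
         2.12018831e-01],
       [-9.99989334e-01, -4.61829119e-03, -5.04690426e-05,
         3.43839064e-02],
       [ 9.35744816e-04, -1.91889959e-01, -9.81416001e-01,
         1.67957185e+00],
       [ 0.00000000e+00,  0.00000000e+00,  0.00000000e+00,
         1.00000000e+00]])}
{'fovy': 63.31428450183605, 'cx': 254.34796375371246, 'cy': 201.8010426933695, 'k1': -0.04339815935774908, 'pose': array([[-0.38793526,  0.8791733 ,  0.27669577,  0.18504993],
       [ 0.92168563,  0.36960107,  0.11785857, -0.65354311],
       [ 0.00135106,  0.30074801, -0.95370268,  0.38619375],
       [ 0.        ,  0.        ,  0.        ,  1.        ]])}
{'time_s': 0.1, 'joints': array([-5.07009964e+01,  2.05870679e+01,  6.41684876e-01, -1.84262646e-02,
       -7.01356465e+01, -1.65082662e+01]), 'qd': array([ 0.05519561,  0.07424035,  0.08612433, -0.0396341 , -0.0096648 ,
        0.04772002]), 'joint_torque': array([-3.94386749e-03, -5.84162951e+01,  2.93747771e+01,  7.01545537e+00,
        1.01248693e-02, -7.91937191e-05]), 'tcp_pos': array([ 0.26131169, -0.62191708,  0.2257374 ]), 'eef_rot': array([ 1.79917388e+02, -6.41807478e-03, -1.57215531e+02]), 'contact_force': array([-0.51694866, -0.31751023,  0.0551395 ]), 'moment': array([-0.06877773, -0.01695113, -0.02052265]), 'gripper_force': 0.0, 'gripper_width': 0.08776976063306177} 0.0188
```

View pics/scene0.png

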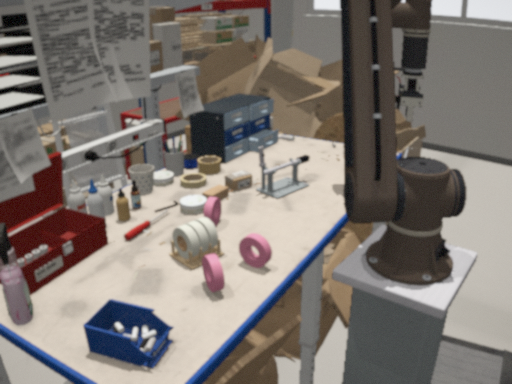

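View pics/top0.png

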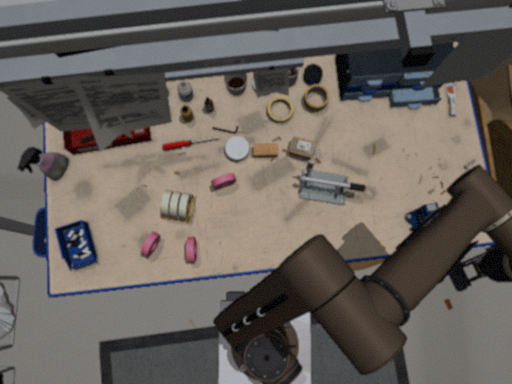

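The scene picture shows the white rolls in the cradle at scene (195,238) / top (177,206). Pink decoys are at top (223,181), (150,244) and (190,250). The stand with the rod is at top (325,185), with the black handle at (357,187) and the keeper open at (310,170). The nearest white tin is at top (237,148) and another is at the back. Candidates for roll0–2 are only the white trio; I'll get coarse positions before looking closely with the wrist camera.

```bash
cat > h.py <<'E'
import numpy as np,cv2
from plant import r
def ray(info,uv):
    f=192/np.tan(np.radians(info["fovy"]/2)); K=np.array([[f,0,info["cx"]],[0,f,info["cy"]],[0,0,1]])
    uv=np.array(uv,float).reshape(-1,1,2)
    p=cv2.undistortPoints(uv,K,np.array([info["k1"],0,0,0,0.]))[:,0]
    T=np.array(info["pose"]); d=np.c_[p,np.ones(len(p))]@T[:3,:3].T
    return T[:3,3],d
def plane(info,uv,z):
    o,d=ray(info,uv); return o+d*((z-o[2])/d[:,2])[:,None]
def tri(obs):
    "obs: list of (info,uv); returns least squares point and residual"
    A=np.zeros((3,3));b=np.zeros(3);L=[]
    for i,uv in obs:
        o,d=ray(i,uv);d=d[0]/np.linalg.norm(d[0]);P=np.eye(3)-np.outer(d,d);A+=P;b+=P@o;L.append((o,P))
    x=np.linalg.solve(A,b); return x,[float(np.linalg.norm(P@(x-o))) for o,P in L]
def proj(info,X):
    T=np.array(info["pose"]);f=192/np.tan(np.radians(info["fovy"]/2))
    K=np.array([[f,0,info["cx"]],[0,f,info["cy"]],[0,0,1]])
    Y=(np.array(X,float).reshape(-1,3)-T[:3,3])@T[:3,:3]
    return cv2.projectPoints(Y.reshape(-1,1,3),np.zeros(3),np.zeros(3),K,np.array([info["k1"],0,0,0,0.]))[0][:,0]
def mv(p,yaw):
    "shares to get from present pose to tcp p, yaw (deg)"
    s=r.get_state();y=np.radians(s["eef_rot"][2]);d=np.array(p)-s["tcp_pos"]
    x=np.array([np.cos(y),np.sin(y),0]);yy=np.array([np.sin(y),-np.cos(y),0])
    t=(s["eef_rot"][2]-yaw+180)%360-180
    return np.round([d@x/.5,d@yy/.5,-d[2]/.5,np.radians(t)/1.5],4)
E
python3 - <<'E'
from h import *
t=r.camera_info("top");s=r.camera_info("scene")
print("handle end,fork2", plane(t,[(364,188),(306,182)],.085))
print("rolls", plane(t,[(165,205),(177,206),(190,207)],.10))
print("pink,tin", plane(t,[(223,181),(237,148),(190,250),(150,244)],.04))
print("tri handle",tri([(t,(357,187)),(s,(306,159))]),"tri mid roll",tri([(t,(177,206)),(s,(195,238))]))
print(mv([.50,-.28,.28],-90))
E
```

```text
handle end,fork2 [[ 0.53890143 -0.34672385  0.085     ]
 [ 0.55946003 -0.14322284  0.085     ]]
rolls [[0.47270316 0.34627439 0.1       ]
 [0.46941346 0.30468388 0.1       ]
 [0.46614293 0.25970211 0.1       ]]
pink,tin [[0.57154037 0.15187673 0.04      ]
 [0.69566076 0.10277175 0.04      ]
 [0.32275576 0.26350409 0.04      ]
 [0.34300781 0.40535002 0.04      ]]
tri handle (array([ 0.53806268, -0.32423815,  0.08593628]), [0.004665438888469616, 0.004665438888469701]) tri mid roll (array([0.48074255, 0.31566028, 0.05400035]), [0.00480301953283339, 0.004803019532833436])
[-0.705   0.4456 -0.1085 -0.7821]
```

```bash
python3 -c "
from h import *
print(mv([.545,-.30,.30],-95))"
```

```text
[-0.7724  0.3739 -0.1485 -0.7239]
```

Emit:
play_rows([
  [[0,-0.386,0.187,-0.148,-0.36],[0,-0.386,0.187,-0.148,-0.36],[0,-0.386,0.187,-0.148,-0.36],[0,-0.386,0.187,-0.148,-0.36],[0,-0.772,0.374,-0.148,-0.724],[0,-0.772,0.374,-0.148,-0.724],[0,-0.772,0.374,-0.148,-0.724],[0,-0.772,0.374,-0.148,-0.724]],
])

```text
time_s: 0.77
tcp_pos: [0.4762, -0.3774, 0.293]
eef_rot: [180.0, 0.0, -99.6]
contact_force: [0.4, -1.6, -0.2]
gripper_width: 0.087
gripper_force: 0.0
```

```bash
python3 -c "
from h import *
print(mv([.545,-.30,.30],-95),r.get_state()['tcp_pos'])"
```

```text
[-0.1754 -0.1099 -0.0139 -0.053 ] [ 0.47624733 -0.3773612   0.29302731]
```

Emit:
play_rows([
  [[0,-0.17,-0.11,-0.01,-0.05],[0,-0.17,-0.11,-0.01,-0.05],[0,-0.17,-0.11,-0.01,-0.05],[0,-0.17,-0.11,-0.01,-0.05],[0,-0.17,-0.11,-0.01,-0.05],[0,-0.17,-0.11,-0.01,-0.05],[0,-0.17,-0.11,-0.01,-0.05],[0,-0.17,-0.11,-0.01,-0.05]],
])

```text
time_s: 1.43
tcp_pos: [0.5434, -0.3059, 0.2979]
eef_rot: [180.0, -0.0, -95.7]
contact_force: [-0.4, 0.6, 0.4]
gripper_width: 0.0875
gripper_force: 0.0
```

```bash
python3 - <<'E'
from h import *
import pickle
i=r.camera_info("wrist");im=r.capture("wrist")[:,:,::-1]
cv2.imwrite("pics/w1.png",im);pickle.dump(i,open("pics/w1.pkl","wb"));print(i["pose"],r.get_state()["tcp_pos"])
E
```

```text
[[-9.95125804e-01  9.41778614e-02  2.92431958e-02  5.34528241e-01]
 [ 9.86124788e-02  9.48965857e-01  2.99565321e-01 -3.87116851e-01]
 [ 4.61626885e-04  3.00988924e-01 -9.53627524e-01  4.58416378e-01]
 [ 0.00000000e+00  0.00000000e+00  0.00000000e+00  1.00000000e+00]] [ 0.54347697 -0.30585772  0.29801571]
```

View pics/w1.png

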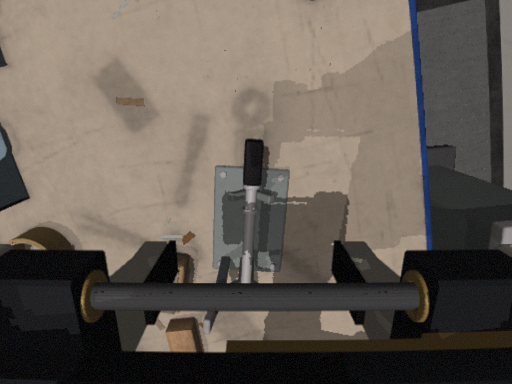

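The wrist view shows the rod in the stand: black handle from (254,140) to (254,185), base plate corners at (216,167), (289,171), (279,271) and (214,267), and the open keeper near (215,290). I'm taking a second view, shifted back and lower.

Emit:
play_rows([
  [[0,0.2,0,0.1,0],[0,0.2,0,0.1,0],[0,0.2,0,0.1,0],[0,0.2,0,0.1,0],[0,0.2,0,0.1,0],[0,0.2,0,0.1,0],[0,0.2,0,0.1,0],[0,0.2,0,0.1,0]],
])

```text
time_s: 2.15
tcp_pos: [0.5348, -0.404, 0.249]
eef_rot: [-179.9, -0.0, -95.6]
contact_force: [-0.2, 0.1, -0.6]
gripper_width: 0.0876
gripper_force: 0.0
```

```bash
python3 - <<'E'
from h import *
import pickle
i=r.camera_info("wrist");im=np.ascontiguousarray(r.capture("wrist")[:,:,::-1])
cv2.imwrite("pics/w2.png",im);pickle.dump(i,open("pics/w2.pkl","wb"))
for n in (1,2):
    im=cv2.imread(f"pics/w{n}.png");i=pickle.load(open(f"pics/w{n}.pkl","rb"))
    m=cv2.inRange(im,(0,0,0),(45,45,45)); c,_=cv2.findContours(m,0,2)
    for k in c:
        a=cv2.contourArea(k)
        if 200<a<9000:
            q=cv2.minAreaRect(k);print(n,a,q,cv2.boundingRect(k))
print(i["pose"][:3,3])
im=cv2.imread("pics/w2.png")[60:360,100:420]
cv2.imwrite("pics/w2c.png",cv2.resize(im,None,fx=2,fy=2,interpolation=2))
E
```

```text
1 777.5 ((253.09727478027344, 161.94358825683594), (18.775863647460938, 45.66090774536133), 3.5763344764709473) (243, 139, 21, 47)
1 1000.5 ((14.0, 169.0), (28.0, 82.0), 0.0) (0, 128, 29, 83)
1 1832.0 ((494.179443359375, 96.90608978271484), (193.92396545410156, 20.461889266967773), 86.00909423828125) (487, 0, 25, 194)
1 227.0 ((441.0, 5.5), (11.0, 50.0), 90.0) (416, 0, 51, 12)
2 213.0 ((451.8812561035156, 206.49436950683594), (36.62516784667969, 19.929800033569336), 2.726310968399048) (434, 196, 37, 22)
2 3686.0 ((470.55584716796875, 128.28172302246094), (239.46131896972656, 82.14784240722656), 85.91438293457031) (422, 6, 90, 242)
2 2808.5 ((344.17694091796875, 25.766849517822266), (78.17615509033203, 110.48097229003906), 77.00537872314453) (282, 0, 119, 75)
[ 0.52585066 -0.48518188  0.40958875]
```

View pics/w2c.png

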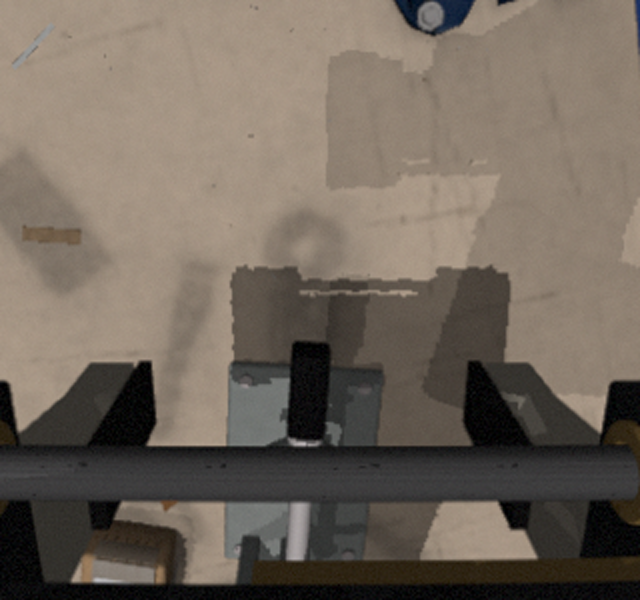

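```bash
python3 - <<'E'
from h import *
import pickle
def edges(line):
    g=np.diff(cv2.GaussianBlur(line.astype(np.float32).reshape(1,-1),(5,1),0)[0]);return g
G={};I={}
for n in (1,2):
    G[n]=cv2.cvtColor(cv2.imread(f"pics/w{n}.png"),6).astype(int);I[n]=pickle.load(open(f"pics/w{n}.pkl","rb"))
print("v1 col254",[(y,G[1][y,250:258].mean().round()) for y in list(range(134,146))+list(range(178,196))])
print("v2 col256",[(y,G[2][y,252:260].mean().round()) for y in list(range(226,238))+list(range(272,284))])
for y in (145,155,165,175,182,195,210,225,240,250,260,268,275): print(1,y,G[1][y,238:268])
for y in (236,245,255,265,272): print(2,y,G[2][y,240:270])
im=cv2.imread("pics/w1.png")[120:350,150:350]
cv2.imwrite("pics/w1c.png",cv2.resize(im,None,fx=2.6,fy=2.6,interpolation=2))
E
```

```text
v1 col254 [(134, np.float64(121.0)), (135, np.float64(121.0)), (136, np.float64(124.0)), (137, np.float64(126.0)), (138, np.float64(100.0)), (139, np.float64(48.0)), (140, np.float64(11.0)), (141, np.float64(12.0)), (142, np.float64(20.0)), (143, np.float64(25.0)), (144, np.float64(25.0)), (145, np.float64(24.0)), (178, np.float64(26.0)), (179, np.float64(26.0)), (180, np.float64(24.0)), (181, np.float64(25.0)), (182, np.float64(24.0)), (183, np.float64(25.0)), (184, np.float64(16.0)), (185, np.float64(49.0)), (186, np.float64(138.0)), (187, np.float64(160.0)), (188, np.float64(154.0)), (189, np.float64(140.0)), (190, np.float64(133.0)), (191, np.float64(132.0)), (192, np.float64(135.0)), (193, np.float64(135.0)), (194, np.float64(136.0)), (195, np.float64(136.0))]
v2 col256 [(226, np.float64(68.0)), (227, np.float64(70.0)), (228, np.float64(71.0)), (229, np.float64(72.0)), (230, np.float64(52.0)), (231, np.float64(23.0)), (232, np.float64(4.0)), (233, np.float64(1.0)), (234, np.float64(8.0)), (235, np.float64(4.0)), (236, np.float64(5.0)), (237, np.float64(7.0)), (272, np.float64(10
[... 1841 characters left out ...]
6  55  98 139 152 164 172 168 159 146 130 106  56  31  48  85  84
  90 104 152 154 152 152 153 149 150 149 149 154]
2 236 [76 74 72 73 71 52 12  6 10  7  3  7  0  5  5  8  6  5  6  8  0  4  2  0
 10 35 51 57 59 59]
2 245 [67 65 68 67 63 26  8 19 12 17 11 13 14 16 12  7 13 11  8 16 14 16 12  9
 19 36 45 49 44 46]
2 255 [117 119 119 116  88  25   9  16  12   8   8  17  14  10  17   1   8  10
  15  10   8  14  12  17  30  50  50  50  51  48]
2 265 [110  71  67  63  18   8  15  11   9  12  14  18  14  10   8  16   1   3
  13   8   9   9   1  34  49  53  47  47  50  48]
2 272 [119 119 114  78  25  10  15  14   7   4  16   1  12  12   9  13  12  13
   2  10   7   1  30  74  97 101  99  93  89  83]
```

View pics/w1c.png

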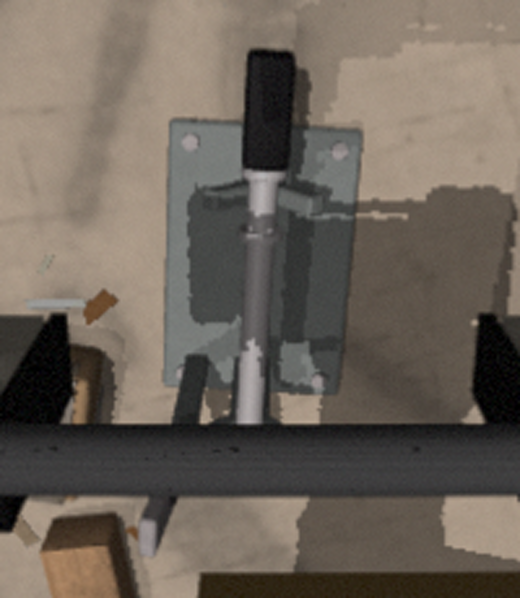

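```bash
python3 - <<'E'
from h import *
import pickle
I={n:pickle.load(open(f"pics/w{n}.pkl","rb")) for n in(1,2)}
print("back low",tri([(I[1],(254.2,138.9)),(I[2],(255.2,230.5))]))
print("front top",tri([(I[1],(251.8,185.4)),(I[2],(252.0,279.8))]))
a=plane(I[1],[(253.9,145),(252.3,175),(246.5,268),(246,275)],.085);a[:2]=plane(I[1],[(253.9,145),(252.3,175)],.096)
b=plane(I[2],[(254.9,236),(253,265),(252.4,272)],.096);print(a,b)
# base plate corners crop scale 2.6 offset (150,120)
c=np.array([(171,119),(361,130),(165,385),(340,394)])/2.6+[150,120]
P=plane(I[1],c,.008);print(P)
for u in(P[2]-P[0],P[3]-P[1]):print(np.linalg.norm(u),np.degrees(np.arctan2(u[0],u[1])))
E
```

```text
back low (array([ 0.53860739, -0.34686871,  0.07845789]), [8.742989436179733e-05, 8.742989436149391e-05])
front top (array([ 0.5469951 , -0.29463611,  0.09785216]), [0.00040925200294478843, 0.0004092520029446322])
[[ 0.53936943 -0.34181598  0.096     ]
 [ 0.54477005 -0.30675067  0.096     ]
 [ 0.56577525 -0.17754864  0.085     ]
 [ 0.56760022 -0.16691497  0.085     ]] [[ 0.53896217 -0.34776034  0.096     ]
 [ 0.54451532 -0.3124812   0.096     ]
 [ 0.54607231 -0.3036213   0.096     ]]
[[ 0.59912415 -0.30629262  0.008     ]
 [ 0.49300792 -0.28942692  0.008     ]
 [ 0.62586248 -0.13943369  0.008     ]
 [ 0.5171123  -0.12225505  0.008     ]]
0.16898770198963484 9.103969297870346
0.16890072409679224 8.204883241454006
```

Stand: yaw 8.9°, handle middle at about (0.5425, -0.321), heights in agreement with the text. Next I look at the cradle from two wrist places.

Emit:
play_rows([
  [[0,-0.66,0.13,-0.1,0],[0,-0.66,0.13,-0.1,0],[0,-0.66,0.13,-0.1,0],[0,-0.66,0.13,-0.1,0],[0,-0.66,0.13,-0.1,0],[0,-0.66,0.13,-0.1,0],[0,-0.66,0.13,-0.1,0],[0,-0.66,0.13,-0.1,0]],
])

```text
time_s: 2.87
tcp_pos: [0.502, -0.074, 0.2982]
eef_rot: [-179.9, 0.0, -95.6]
contact_force: [1.4, 1.2, 0.1]
gripper_width: 0.0879
gripper_force: 0.0
```

Emit:
play_rows([
  [[0,-0.7,0.13,0,0],[0,-0.7,0.13,0,0],[0,-0.7,0.13,0,0],[0,-0.7,0.13,0,0],[0,-0.7,0.13,0,0],[0,-0.7,0.13,0,0],[0,-0.7,0.13,0,0],[0,-0.7,0.13,0,0]],
])

```text
time_s: 3.53
tcp_pos: [0.4731, 0.2583, 0.2981]
eef_rot: [-179.9, 0.1, -95.5]
contact_force: [1.4, 0.4, 0.0]
gripper_width: 0.0876
gripper_force: 0.0
```

Emit:
play_rows([
  [[0,-0.04,0,0,0],[0,-0.04,0,0,0],[0,-0.04,0,0,0],[0,-0.04,0,0,0],[0,-0.04,0,0,0],[0,-0.04,0,0,0],[0,-0.04,0,0,0],[0,-0.04,0,0,0]],
])

```text
time_s: 4.2
tcp_pos: [0.4763, 0.275, 0.2973]
eef_rot: [-180.0, 0.0, -95.7]
contact_force: [0.1, 0.3, -0.0]
gripper_width: 0.0875
gripper_force: 0.0
```

```bash
python3 - <<'E'
from h import *
import pickle
i=r.camera_info("wrist");im=r.capture("wrist")[:,:,::-1]
cv2.imwrite("pics/c1.png",im);pickle.dump(i,open("pics/c1.pkl","wb"));print(i["pose"][:3,3])
E
```

```text
[0.46734339 0.19368356 0.45769153]
```

View pics/c1.png

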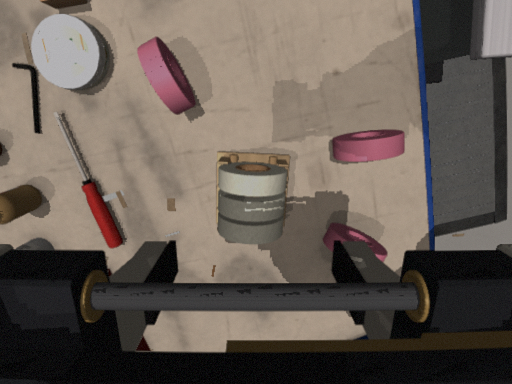

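The white trio is in the cradle at (253,200), with roll0's bore visible at (253,168). Pink decoys are at (167,75), (368,145) and (355,240). I take a second view from further back and lower.

Emit:
play_rows([
  [[0,0.13,0,0.14,0],[0,0.13,0,0.14,0],[0,0.13,0,0.14,0],[0,0.13,0,0.14,0],[0,0.13,0,0.14,0],[0,0.13,0,0.14,0],[0,0.13,0,0.14,0],[0,0.13,0,0.14,0]],
])

```text
time_s: 4.92
tcp_pos: [0.4703, 0.212, 0.2279]
eef_rot: [-179.9, 0.1, -95.6]
contact_force: [-0.1, -0.0, -0.2]
gripper_width: 0.0878
gripper_force: 0.0
```

```bash
python3 - <<'E'
from h import *
import pickle
i=r.camera_info("wrist");im=r.capture("wrist")[:,:,::-1]
cv2.imwrite("pics/c2.png",im);pickle.dump(i,open("pics/c2.pkl","wb"));print(i["pose"][:3,3])
a=cv2.imread("pics/c1.png")[140:255,200:310];b=im[160:300,190:330]
a=cv2.resize(a,None,fx=3.6,fy=3.6,interpolation=2);b=cv2.resize(b,None,fx=2.8,fy=2.8,interpolation=2)
h=max(a.shape[0],b.shape[0]);o=np.zeros((h,a.shape[1]+b.shape[1],3),np.uint8);o[:a.shape[0],:a.shape[1]]=a;o[:b.shape[0],a.shape[1]:]=b
cv2.imwrite("pics/cc.png",o);print(a.shape,b.shape)
E
```

```text
[0.46138016 0.13060748 0.3882477 ]
(414, 396, 3) (392, 392, 3)
```

View pics/cc.png

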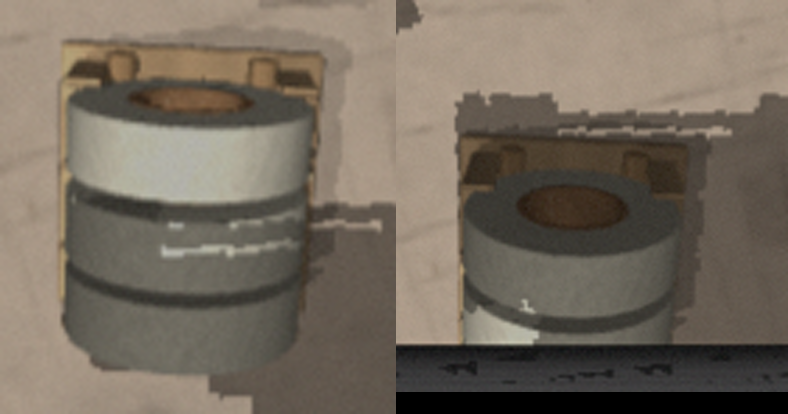

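```bash
python3 - <<'E'
from h import *
import pickle
I={n:pickle.load(open(f"pics/c{n}.pkl","rb")) for n in(1,2)}
f1=lambda p:np.array(p,float)/3.6+[200,140]
f2=lambda p:np.array(p,float)/2.8+[190,160]
for n,a,b in (("bore",(189,101),(176.5,206)),("rim top",(189,125),(176.5,256)),("faceL",(68,98),(67,206)),("faceR",(311,108),(284,215)),("baseL",(63,40),(64,134)),("baseR",(322,55),(290,143))):
    print(n,tri([(I[1],f1(a)),(I[2],f2(b))]))
B=plane(I[1],f1([(63,40),(322,55)]),.008);u=B[1]-B[0];print(B,np.linalg.norm(u),np.degrees(np.arctan2(u[1],-u[0])))
B=plane(I[2],f2([(64,134),(290,143)]),.008);u=B[1]-B[0];print(B,np.linalg.norm(u),np.degrees(np.arctan2(u[1],-u[0])))
Q=plane(I[1],f1([(68,100),(311,110),(63,325),(298,320)]),.056);print(Q, (Q[0]+Q[1])/2,(Q[2]+Q[3])/2)
# top rim of roll0 front and roll2 back at z=.101
T=plane(I[1],f1([(189,125),(186,203),(180,372)]),.101);print(T)
E
```

```text
bore (array([0.47737506, 0.27385495, 0.05543786]), [0.0002942454126594742, 0.0002942454126593047])
rim top (array([0.47689028, 0.27163392, 0.10558854]), [0.00027207130197755806, 0.00027207130197748873])
faceL (array([0.52093951, 0.26729648, 0.06095215]), [0.00030261019301305013, 0.00030261019301315134])
faceR (array([0.43383556, 0.2794291 , 0.06158933]), [0.000304360698111748, 0.0003043606981117708])
baseL (array([0.52695869, 0.25345832, 0.00846654]), [0.0003648759686750439, 0.0003648759686749114])
baseR (array([ 0.42294608,  0.27144905, -0.00169005]), [0.00012733385487220586, 0.00012733385487205336])
[[0.52666081 0.25359345 0.008     ]
 [0.42375735 0.26980986 0.008     ]] 0.1041733846482494 8.955507631537621
[[0.52740063 0.25354309 0.008     ]
 [0.42402594 0.26794568 0.008     ]] 0.10437318133796646 7.931623423029522
[[0.52140294 0.26900424 0.056     ]
 [0.433723   0.28137543 0.056     ]
 [0.53501981 0.35645049 0.056     ]
 [0.44428869 0.36329081 0.056     ]] [0.47756297 0.27518984 0.056     ] [0.48965425 0.35987065 0.056     ]
[[0.47728915 0.27262447 0.101     ]
 [0.48092109 0.29882779 0.101     ]
 [0.48919698 0.35976649 0.101     ]]
```

Bore centre height is 0.055 and the cradle mid ≈ (0.4835, 0.3175), yaw 8.1°. I go back and grasp the rod.

Emit:
play_rows([
  [[0,0.66,-0.156,0,0.038],[0,0.66,-0.156,0,0.038],[0,0.66,-0.156,0,0.038],[0,0.66,-0.156,0,0.038],[0,0.66,-0.156,0,0.038],[0,0.66,-0.156,0,0.038],[0,0.66,-0.156,0,0.038],[0,0.66,-0.156,0,0.038]],
])

```text
time_s: 5.63
tcp_pos: [0.5147, -0.121, 0.2277]
eef_rot: [-179.9, 0.0, -98.8]
contact_force: [1.6, 0.8, 0.3]
gripper_width: 0.0875
gripper_force: 0.0
```

```bash
python3 -c "
from h import *
print(mv([.5425,-.321,.20],-98.9),r.get_state()['tcp_pos'])"
```

```text
[ 0.3867 -0.1163  0.0553  0.0008] [ 0.51473672 -0.12103748  0.22765043]
```

Emit:
play_rows([
  [[0,0.387,-0.116,0.055,0],[0,0.387,-0.116,0.055,0],[0,0.387,-0.116,0.055,0],[0,0.387,-0.116,0.055,0],[0,0.387,-0.116,0.055,0],[0,0.387,-0.116,0.055,0],[0,0.387,-0.116,0.055,0],[0,0.387,-0.116,0.055,0]],
])

```text
time_s: 6.3
tcp_pos: [0.5418, -0.3195, 0.1992]
eef_rot: [180.0, 0.0, -98.9]
contact_force: [0.1, -0.0, -0.4]
gripper_width: 0.0877
gripper_force: 0.0
```

```bash
python3 -c "
from h import *
print(mv([.5425,-.321,.067],-98.9),r.get_state()['tcp_pos'],r.get_state()['eef_rot'])"
```

```text
[ 2.800e-03 -1.800e-03  2.645e-01 -2.000e-04] [ 0.54184754 -0.31947307  0.19924114] [ 1.79974650e+02  8.44419676e-03 -9.89192517e+01]
```

Emit:
play_rows([
  [[0,0.002,-0.002,0.06,0],[0,0.002,-0.002,0.13,0],[0,0.002,-0.002,0.2,0],[0,0.002,-0.002,0.25,0],[0,0.002,-0.002,0.264,0],[0,0.002,-0.002,0.264,0],[0,0.002,-0.002,0.264,0],[0,0.002,-0.002,0.264,0]],
])

```text
time_s: 6.97
tcp_pos: [0.5443, -0.3206, 0.0699]
eef_rot: [-179.8, -0.0, -98.8]
contact_force: [0.9, -1.2, 0.0]
gripper_width: 0.088
gripper_force: 0.0
```

Emit:
play_rows([
  [[0.5,0,0,0,0],[0.6,0,0,0,0],[0.7,0,0,0,0],[0.8,0,0,0,0],[0.9,0,0,0,0],[1,0,0,0,0],[1,0,0,0,0],[1,0,0,0,0]],
], squeeze=20)

```text
time_s: 7.63
tcp_pos: [0.5425, -0.3207, 0.0674]
eef_rot: [180.0, -0.0, -98.9]
contact_force: [0.4, 0.8, -0.1]
gripper_width: 0.0395
gripper_force: 0.0
```

Emit:
play_rows([
  [[1,0,0,0,0],[1,0,0,0,0],[1,0,0,0,0],[1,0,0,0,0],[1,0,0,0,0],[1,0,0,0,0],[1,0,0,0,0],[1,0,0,0,0]],
], squeeze=60)

```text
time_s: 8.3
tcp_pos: [0.5433, -0.3208, 0.0677]
eef_rot: [-179.9, -0.0, -98.9]
contact_force: [3.3, -0.7, -0.5]
gripper_width: 0.0216
gripper_force: 59.9
```

Gripped. Lifting straight up, then carrying to the pre-insert position.

Emit:
play_rows([
  [[1,0,0,-0.03,0],[1,0,0,-0.07,0],[1,0,0,-0.12,0],[1,0,0,-0.17,0],[1,0,0,-0.22,0],[1,0,0,-0.25,0],[1,0,0,-0.26,0],[1,0,0,-0.26,0]],
])

```text
time_s: 8.97
tcp_pos: [0.5424, -0.3205, 0.1983]
eef_rot: [-180.0, 0.0, -98.9]
contact_force: [0.4, -0.7, -0.8]
gripper_width: 0.0218
gripper_force: 59.9
```

Emit:
play_rows([
  [[1,-0.05,0.022,0,0],[1,-0.12,0.052,0,0],[1,-0.2,0.086,0,0],[1,-0.28,0.12,0,0],[1,-0.36,0.154,0,0],[1,-0.44,0.188,0,0],[1,-0.52,0.222,0,0],[1,-0.56,0.24,0,0]],
])

```text
time_s: 9.63
tcp_pos: [0.4648, -0.0236, 0.1957]
eef_rot: [179.8, -0.0, -98.9]
contact_force: [0.9, -0.2, -1.5]
gripper_width: 0.0218
gripper_force: 59.9
```

```bash
python3 -c "
from h import *
print(mv([.4466,.058,.16],-98.1),r.get_state()['tcp_pos'])"
```

```text
[-0.1556  0.061   0.0714 -0.009 ] [ 0.46475731 -0.02356457  0.19571527]
```

Emit:
play_rows([
  [[1,-0.05,0.02,0.04,-0.009],[1,-0.1,0.04,0.1,-0.009],[1,-0.155,0.061,0.15,-0.009],[1,-0.155,0.061,0.19,-0.009],[1,-0.155,0.061,0.19,-0.009],[1,-0.155,0.061,0.19,-0.009],[1,-0.155,0.061,0.19,-0.009],[1,-0.155,0.061,0.19,-0.009]],
])

```text
time_s: 10.3
tcp_pos: [0.4497, 0.0554, 0.1033]
eef_rot: [-179.9, 0.0, -98.2]
contact_force: [0.1, -0.2, -0.9]
gripper_width: 0.0214
gripper_force: 59.9
```

```bash
python3 - <<'E'
from h import *
print(mv([.4466,.058,.037],-98.1),r.get_state()['tcp_pos'])
s=r.camera_info("scene");im=r.capture("scene")[:,:,::-1]
a=im[170:290,150:310]
cv2.imwrite("pics/s2.png",cv2.resize(a,None,fx=4.5,fy=4.5,interpolation=2))
t=r.get_state()["tcp_pos"];y=np.radians(r.get_state()["eef_rot"][2]);u=-np.array([np.cos(y),np.sin(y),0])
h=t+[0,0,.0188];print("expected tip px",(proj(s,[h+u*.202,h+u*.186,h,[.4773,.2735,.056]])-[150,170])*4.5)
E
```

```text
[-0.0043  0.0069  0.1327 -0.0008] [0.44972015 0.05536886 0.10334581]
expected tip px [[274.99197279 170.98658209]
 [295.19172371 162.97587672]
 [509.34664626  78.04407391]
 [261.87742366 279.47540261]]
```

View pics/s2.png

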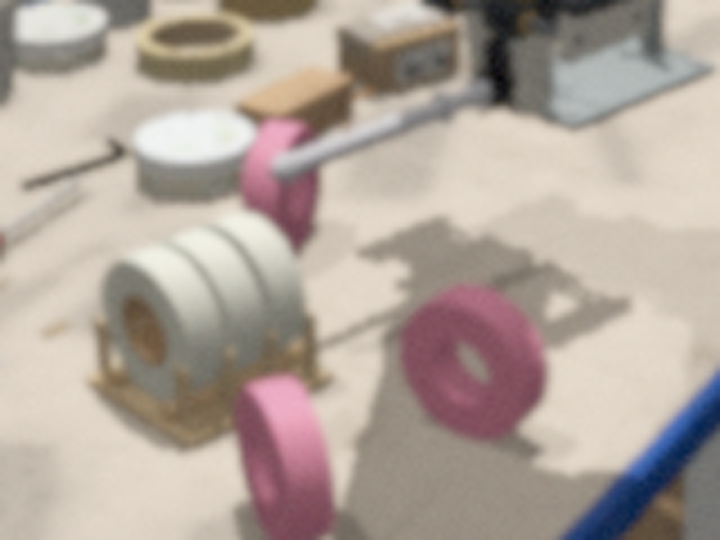

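The crop shows the rod tip at (275,168), against a predicted (275,171), so the rod sits straight in the grip. I lower it to bore height.

Emit:
play_rows([
  [[1,-0.003,0.006,0.04,0],[1,-0.003,0.006,0.08,0],[1,-0.003,0.006,0.12,0],[1,-0.003,0.006,0.132,0],[1,-0.003,0.006,0.132,0],[1,-0.003,0.006,0.132,0],[1,-0.003,0.006,0.132,0],[1,-0.003,0.006,0.132,0]],
])

```text
time_s: 11.02
tcp_pos: [0.4472, 0.0581, 0.0377]
eef_rot: [-179.9, 0.1, -98.1]
contact_force: [-0.5, -0.8, 0.3]
gripper_width: 0.0217
gripper_force: 59.9
```

```bash
python3 - <<'E'
from h import *
print(mv([.4466,.058,.037],-98.1),mv([.4667,.1997,.037],-98.1),r.get_state()['tcp_pos'],r.get_state()['eef_rot'])
E
```

```text
[ 0.0004  0.0012  0.0013 -0.0001] [-2.859e-01  1.400e-03  1.300e-03 -1.000e-04] [0.44724218 0.05809563 0.03766033] [-1.79894426e+02  7.79418251e-02 -9.81080644e+01]
```

Emit:
play_rows([
  [[1,-0.02,0.001,0.001,0],[1,-0.04,0.001,0.001,0],[1,-0.06,0.001,0.001,0],[1,-0.08,0.001,0.001,0],[1,-0.1,0.001,0.001,0],[1,-0.12,0.001,0.001,0],[1,-0.14,0.001,0.001,0],[1,-0.14,0.001,0.001,0]],
])

```text
time_s: 11.68
tcp_pos: [0.4565, 0.1292, 0.036]
eef_rot: [-180.0, 0.0, -98.0]
contact_force: [0.3, -0.5, -1.4]
gripper_width: 0.0213
gripper_force: 59.9
```

```bash
python3 - <<'E'
from h import *
s=r.get_state();print(mv([.4667,.1997,.037],-98.1),s['contact_force'],s['moment'])
E
```

```text
[-0.1424 -0.0005 -0.0019  0.001 ] [ 0.28541978 -0.47676384 -1.36682193] [ 0.01630976  0.0733884  -0.00283962]
```

Emit:
play_rows([
  [[1,-0.02,0,0,0],[1,-0.04,0,0,0],[1,-0.06,0,0,0],[1,-0.08,0,0,0],[1,-0.1,0,0,0],[1,-0.12,0,0,0],[1,-0.14,0,0,0],[1,-0.144,0,0,0]],
])

```text
time_s: 12.35
tcp_pos: [0.4665, 0.2003, 0.036]
eef_rot: [-180.0, 0.0, -98.0]
contact_force: [-0.5, 0.9, -1.0]
gripper_width: 0.0217
gripper_force: 59.9
```

```bash
python3 - <<'E'
from h import *
s=r.get_state();print(mv([.4667,.1997,.037],-98.1),s['contact_force'],s['moment'])
im=r.capture("scene")[:,:,::-1]
a=im[200:280,150:270]
cv2.imwrite("pics/s3.png",cv2.resize(a,None,fx=5,fy=5,interpolation=2))
E
```

```text
[ 0.001  -0.0005 -0.0019  0.0006] [-0.45525875  0.89900384 -1.03118859] [-0.02166116  0.02986206  0.01795918]
```

View pics/s3.png

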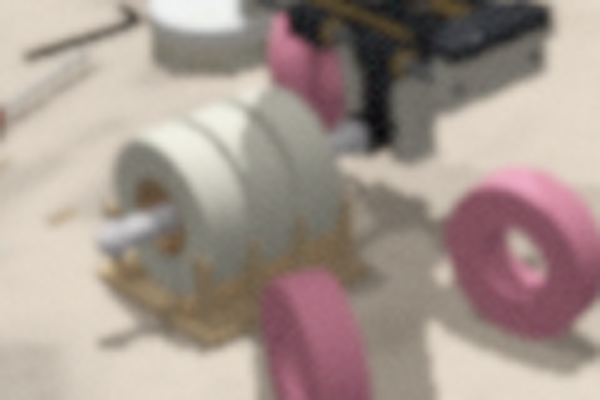

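The rod is through: its tip emerges at (105,240), roughly centred in the far bore. I push 4 mm deeper and lift slowly.

Emit:
play_rows([
  [[1,-0.008,0,0,0],[1,-0.008,0,0,0],[1,-0.008,0,-0.01,0],[1,-0.008,0,-0.02,0],[1,-0.008,0,-0.03,0],[1,-0.008,0,-0.04,0],[1,-0.008,0,-0.05,0],[1,-0.008,0,-0.06,0]],
])

```text
time_s: 13.07
tcp_pos: [0.4663, 0.2021, 0.0666]
eef_rot: [180.0, -0.0, -98.1]
contact_force: [0.6, 0.8, -2.7]
gripper_width: 0.0217
gripper_force: 59.9
```

Emit:
play_rows([
  [[1,0,0,-0.015,0],[1,0,0,-0.03,0],[1,0,0,-0.05,0],[1,0,0,-0.07,0],[1,0,0,-0.09,0],[1,0,0,-0.11,0],[1,0,0,-0.13,0],[1,0,0,-0.14,0]],
])

```text
time_s: 13.73
tcp_pos: [0.467, 0.2028, 0.1378]
eef_rot: [-179.9, 0.1, -98.1]
contact_force: [0.7, -0.1, -3.1]
gripper_width: 0.0218
gripper_force: 59.9
```

Emit:
play_rows([
  [[1,0,0,-0.02,0],[1,0,0,-0.04,0],[1,0,0,-0.07,0],[1,0,0,-0.1,0],[1,0,0,-0.13,0],[1,0,0,-0.16,0],[1,0,0,-0.18,0],[1,0,0,-0.18,0]],
])

```text
time_s: 14.4
tcp_pos: [0.4675, 0.203, 0.2285]
eef_rot: [-179.8, 0.2, -98.1]
contact_force: [0.7, 1.9, -2.2]
gripper_width: 0.0214
gripper_force: 59.9
```

```bash
python3 - <<'E'
from h import *
s=r.get_state();print(s['tcp_pos'],s['eef_rot'],s['contact_force'],s['moment'],mv([.5427,-.321,.222],-98.9))
c=r.camera_info("scene");im=r.capture("scene")[:,:,::-1]
t=s["tcp_pos"];y=np.radians(s["eef_rot"][2]);u=-np.array([np.cos(y),np.sin(y),0]);h=t+[0,0,.0188]
P=proj(c,[h+u*.202,h+u*.186,h]);print(P)
x0,y0=int(P[0,0])-60,int(P[0,1])-60
cv2.imwrite("pics/s4.png",cv2.resize(im[y0:y0+120,x0:x0+160],None,fx=4.5,fy=4.5,interpolation=2));print((P-[x0,y0])*4.5)
E
```

```text
[0.46745151 0.20299867 0.22853155] [-1.79838597e+02  1.51804478e-01 -9.80890600e+01] [ 0.73825821  1.89207863 -2.20883216] [-0.06303458  0.06335513  0.0053103 ] [ 1.0164 -0.2965  0.0131  0.0094]
[[162.57508552 180.58347822]
 [167.99202634 178.81126935]
 [225.10654306 160.24541434]]
[[272.58788486 272.62565198]
 [296.96411855 264.65071208]
 [553.97944377 181.10436455]]
```

View pics/s4.png

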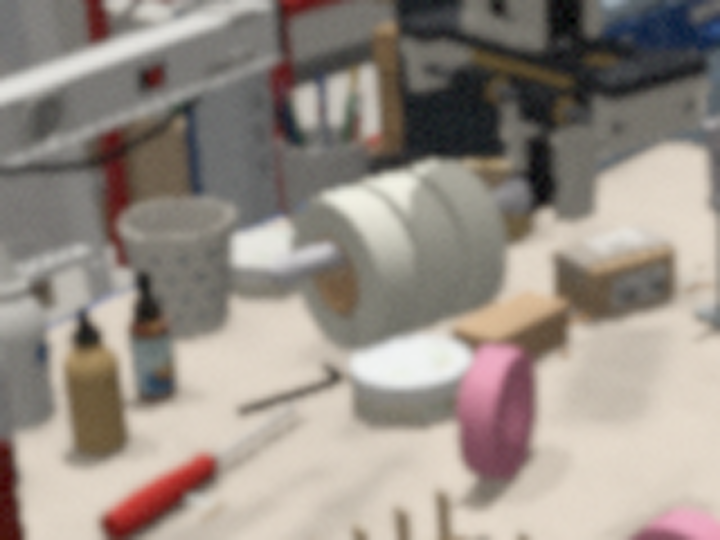

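The tip is at (275,268), against a predicted (272,272): no droop, and all three rolls hang on the rod, clear of the cradle. I carry the load above the stand.

Emit:
play_rows([
  [[1,0.03,-0.009,-0.01,0],[1,0.08,-0.023,-0.01,0],[1,0.14,-0.041,-0.01,0.003],[1,0.2,-0.058,-0.01,0.005],[1,0.26,-0.076,-0.01,0.007],[1,0.32,-0.093,-0.01,0.009],[1,0.38,-0.111,-0.01,0.009],[1,0.44,-0.128,-0.01,0.009]],
])

```text
time_s: 15.12
tcp_pos: [0.4982, -0.026, 0.2299]
eef_rot: [179.9, -0.0, -98.9]
contact_force: [0.8, -0.3, -3.5]
gripper_width: 0.0215
gripper_force: 59.9
```

Emit:
play_rows([
  [[1,0.06,-0.018,0,0],[1,0.12,-0.035,0,0],[1,0.18,-0.053,0,0],[1,0.24,-0.07,0,0],[1,0.3,-0.088,0,0],[1,0.36,-0.105,0,0],[1,0.4,-0.117,0,0],[1,0.42,-0.123,0,0]],
])

```text
time_s: 15.78
tcp_pos: [0.5266, -0.2438, 0.2292]
eef_rot: [179.9, -0.0, -99.0]
contact_force: [-0.3, 0.3, -2.9]
gripper_width: 0.0215
gripper_force: 59.9
```

```bash
python3 - <<'E'
from h import *
s=r.get_state();print(s['tcp_pos'],s['eef_rot'],mv([.5427,-.321,.232],-98.9))
E
```

```text
[ 0.52658778 -0.2438016   0.22923473] [ 1.79861142e+02 -1.27097331e-02 -9.90039635e+01] [ 0.1475 -0.056  -0.0055 -0.0012]
```

Emit:
play_rows([
  [[1,0.04,-0.015,-0.003,0],[1,0.08,-0.03,-0.003,0],[1,0.12,-0.045,-0.003,0],[1,0.14,-0.053,-0.003,0],[1,0.146,-0.056,-0.003,0],[1,0.146,-0.056,-0.003,0],[1,0.146,-0.056,-0.003,0],[1,0.146,-0.056,-0.003,0]],
])

```text
time_s: 16.45
tcp_pos: [0.5434, -0.317, 0.2324]
eef_rot: [180.0, 0.0, -98.8]
contact_force: [-0.1, -0.2, -2.4]
gripper_width: 0.0216
gripper_force: 59.9
```

```bash
python3 - <<'E'
from h import *
s=r.get_state();print(s['tcp_pos'],s['eef_rot'],mv([.5428,-.321,.11],-98.9))
E
```

```text
[ 0.54337153 -0.31697676  0.23235693] [ 1.79986059e+02  1.66584409e-02 -9.88451844e+01] [ 8.100e-03 -1.000e-04  2.447e-01  6.000e-04]
```

Emit:
play_rows([
  [[1,0.008,0,0.02,0],[1,0.008,0,0.06,0],[1,0.008,0,0.1,0],[1,0.008,0,0.14,0],[1,0.008,0,0.18,0],[1,0.008,0,0.22,0],[1,0.008,0,0.24,0],[1,0.008,0,0.24,0]],
])

```text
time_s: 17.12
tcp_pos: [0.5412, -0.3209, 0.1095]
eef_rot: [179.7, 0.1, -98.9]
contact_force: [-0.0, -0.2, -2.3]
gripper_width: 0.0215
gripper_force: 59.9
```

```bash
python3 - <<'E'
from h import *
s=r.get_state();print(s['tcp_pos'],s['eef_rot'],s['contact_force'],mv([.5428,-.321,.067],-98.9))
E
```

```text
[ 0.54115334 -0.32091454  0.10953611] [ 1.79733706e+02  5.46725760e-02 -9.88754194e+01] [-0.02219463 -0.18288996 -2.26760826] [-0.0003 -0.0033  0.0851  0.0003]
```

Emit:
play_rows([
  [[1,0,-0.002,0.015,0],[1,0,-0.002,0.03,0],[1,0,-0.002,0.045,0],[1,0,-0.002,0.055,0],[1,0,-0.002,0.065,0],[1,0,-0.002,0.075,0],[1,0,-0.002,0.083,0],[1,0,-0.002,0.083,0]],
])

```text
time_s: 17.78
tcp_pos: [0.5434, -0.3219, 0.07]
eef_rot: [179.9, 0.0, -98.9]
contact_force: [0.0, -0.2, -3.7]
gripper_width: 0.0216
gripper_force: 59.9
```

Emit:
play_rows([
  [[1,0,0,0,0],[1,0,0,0,0],[1,0,0,0,0],[1,0,0,0,0],[1,0,0,0,0],[1,0,0,0,0],[1,0,0,0,0],[1,0,0,0,0]],
], squeeze=60)

```text
time_s: 18.45
tcp_pos: [0.5439, -0.322, 0.071]
eef_rot: [-180.0, -0.0, -98.9]
contact_force: [0.0, -0.3, -2.1]
gripper_width: 0.0218
gripper_force: 59.9
```

```bash
python3 - <<'E'
from h import *
s=r.get_state();print(s['tcp_pos'],s['eef_rot'],s['contact_force'],s['moment'],mv([.5428,-.321,.067],-98.9))
E
```

```text
[ 0.54388429 -0.32200302  0.07102639] [-1.79997332e+02 -6.11290185e-04 -9.88784662e+01] [ 0.01152751 -0.33020118 -2.07496707] [-0.20948775  0.13106093 -0.04181838] [-0.0016  0.0025  0.0081  0.0003]
```

Emit:
play_rows([
  [[1,0,0.001,0.002,0],[1,0,0.001,0.004,0],[1,0,0.001,0.006,0],[1,0,0.001,0.006,0],[1,0,0.001,0.006,0],[1,0,0.001,0.006,0],[1,0,0.001,0.006,0],[1,0,0.001,0.006,0]],
])

```text
time_s: 19.12
tcp_pos: [0.5433, -0.3219, 0.0679]
eef_rot: [180.0, 0.0, -98.9]
contact_force: [1.1, -0.2, -2.0]
gripper_width: 0.0214
gripper_force: 59.9
```

```bash
python3 - <<'E'
from h import *
s=r.get_state();print(s['tcp_pos'],s['eef_rot'],s['contact_force'],s['moment'])
E
```

```text
[ 0.54334612 -0.32192325  0.06794091] [ 1.79996472e+02  1.34169531e-03 -9.88801553e+01] [ 1.12976133 -0.20917495 -1.97993204] [-0.1959923   0.06477323 -0.00141046]
```

Emit:
play_rows([
  [[1,0,0,0.001,0],[1,0,0,0.001,0],[1,0,0,0.002,0],[1,0,0,0.002,0],[1,0,0,0.003,0],[1,0,0,0.003,0],[1,0,0,0.003,0],[1,0,0,0.003,0]],
])

```text
time_s: 19.78
tcp_pos: [0.5438, -0.3221, 0.0671]
eef_rot: [-179.9, -0.0, -98.9]
contact_force: [-1.7, 0.9, 6.2]
gripper_width: 0.0215
gripper_force: 59.9
```

```bash
python3 - <<'E'
from h import *
s=r.get_state();print(s['tcp_pos'],s['eef_rot'],s['contact_force'],s['moment'])
E
```

```text
[ 0.54376387 -0.32206881  0.06705283] [-1.79945769e+02 -1.38201542e-02 -9.88704144e+01] [-1.65180113  0.91167929  6.1861465 ] [0.39960034 0.34009908 0.08051474]
```

Seated: the force turned upward. Releasing.

Emit:
play_rows([
  [[0.9,0,0,0,0],[0.7,0,0,0,0],[0.4,0,0,0,0],[0,0,0,0,0],[0,0,0,0,0],[0,0,0,0,0],[0,0,0,0,0],[0,0,0,0,0]],
], squeeze=20)

```text
time_s: 20.45
tcp_pos: [0.5433, -0.3219, 0.0663]
eef_rot: [180.0, 0.0, -98.9]
contact_force: [0.4, 0.1, 0.1]
gripper_width: 0.0609
gripper_force: 0.0
```

Emit:
play_rows([
  [[0,0,0,0,0],[0,0,0,0,0],[0,0,0,0,0],[0,0,0,0,0],[0,0,0,-0.05,0],[0,0,0,-0.12,0],[0,0,0,-0.2,0],[0,0,0,-0.27,0]],
])

```text
time_s: 21.12
tcp_pos: [0.5433, -0.322, 0.2036]
eef_rot: [-180.0, -0.0, -98.9]
contact_force: [1.5, -0.5, 1.8]
gripper_width: 0.0877
gripper_force: 0.0
```

```bash
python3 - <<'E'
from h import *
s=r.get_state();print(s['tcp_pos'],s['gripper_width'],s['contact_force'])
c=r.camera_info("scene");im=r.capture("scene");cv2.imwrite("pics/s5.png",im[:,:,::-1])
u=np.array([np.sin(np.radians(8.9)),np.cos(np.radians(8.9)),0]);o=np.array([.5497,-.2768,.085])
print(np.round(proj(c,[o-u*.072,o-u*.018,o+u*.018,o+u*.13,o+u*.157]),1))
# sample along predicted rod axis
for y in (-.065,-.045,-.025,.03,.05,.07,.09,.11,.12,.127,.132,.137,.142,.148,.154,.158,.165):
    p=proj(c,[o+u*y])[0];print(y,np.round(p),im[int(round(p[1]))-2:int(round(p[1]))+3,int(round(p[0]))].tolist())
E
```

```text
[ 0.54326392 -0.32204178  0.20359752] 0.08768757573452655 [ 1.48199678 -0.45204601  1.75211236]
[[308.  157.4]
 [298.5 160.8]
 [291.9 163.2]
 [270.3 171. ]
 [264.8 172.9]]
-0.065 [307. 158.] [[86, 80, 74], [52, 45, 43], [43, 42, 37], [58, 54, 49], [104, 97, 88]]
-0.045 [303. 159.] [[47, 47, 46], [24, 21, 20], [23, 22, 19], [34, 31, 28], [72, 66, 62]]
-0.025 [300. 160.] [[65, 62, 63], [69, 70, 71], [82, 82, 84], [87, 90, 91], [104, 104, 100]]
0.03 [290. 164.] [[143, 142, 131], [144, 141, 131], [146, 144, 133], [146, 146, 135], [143, 142, 132]]
0.05 [286. 165.] [[157, 155, 144], [150, 149, 139], [143, 141, 131], [140, 138, 128], [134, 133, 124]]
0.07 [282. 167.] [[157, 156, 144], [156, 155, 144], [152, 150, 141], [148, 146, 135], [140, 139, 129]]
0.09 [278. 168.] [[136, 134, 123], [129, 128, 118], [128, 126, 118], [126, 124, 115], [128, 126, 115]]
0.11 [274. 170.] [[128, 122, 112], [121, 118, 114], [111, 110, 110], [100, 100, 99], [88, 86, 84]]
0.12 [272. 170.] [[152, 145, 143], [164, 161, 161], [151, 148, 151], [118, 120, 121], [96, 98, 99]]
0.127 [271. 171.] [[182, 178, 179], [172, 170, 171], [138, 138, 138], [107, 109, 111], [90, 94, 91]]
0.132 [270. 171.] [[190, 187, 188], [182, 180, 182], [151, 150, 151], [117, 117, 116], [95, 95, 94]]
0.137 [269. 171.] [[186, 185, 184], [188, 185, 186], [160, 159, 160], [126, 126, 127], [102, 103, 103]]
0.142 [268. 172.] [[190, 188, 189], [172, 169, 170], [139, 138, 141], [111, 111, 111], [95, 94, 95]]
0.148 [267. 172.] [[196, 194, 195], [181, 179, 181], [153, 151, 153], [121, 120, 122], [106, 105, 106]]
0.154 [265. 173.] [[188, 184, 186], [162, 159, 162], [126, 125, 126], [104, 104, 105], [99, 99, 97]]
0.158 [265. 173.] [[188, 184, 186], [162, 159, 162], [126, 125, 126], [104, 104, 105], [99, 99, 97]]
0.165 [263. 174.] [[127, 124, 126], [112, 113, 112], [96, 97, 96], [92, 94, 92], [88, 90, 89]]
```

```bash
python3 - <<'E'
import cv2,numpy as np
a=cv2.imread("pics/scene0.png",0).astype(np.float32);b=cv2.imread("pics/s5.png",0).astype(np.float32)
for n,(x0,x1,y0,y1) in {"tip":(258,273,163,182),"handle":(294,314,148,168),"base":(290,312,172,190)}.items():
    T=a[y0:y1,x0:x1];S=b[y0-6:y1+6,x0-6:x1+6];m=cv2.matchTemplate(S,T,5);_,v,_,l=cv2.minMaxLoc(m)
    print(n,v,np.array(l)-6,np.round(m[4:9,6],2),np.round(m[6,4:9],2))
E
```

```text
tip 0.7961980104446411 [0 1] [0.68 0.75 0.79 0.8  0.76] [0.46 0.67 0.79 0.76 0.59]
handle 0.9731534719467163 [0 0] [0.75 0.91 0.97 0.91 0.74] [0.87 0.95 0.97 0.94 0.84]
base 0.7118375897407532 [0 1] [0.63 0.67 0.7  0.71 0.71] [0.63 0.69 0.7  0.67 0.58]
```

The rod is seated as at the start, and template matching shows no shift at the handle. Now the keeper: closed fingers go behind it at stand x=90, y=140.

Emit:
play_rows([
  [[1,-0.05,-0.03,0,0],[1,-0.11,-0.06,0,0],[1,-0.17,-0.1,0,0],[1,-0.24,-0.14,0,0],[1,-0.3,-0.17,0,0],[1,-0.36,-0.18,0,0],[1,-0.371,-0.18,0,0],[1,-0.371,-0.18,0,0]],
])

```text
time_s: 21.83
tcp_pos: [0.6615, -0.1503, 0.201]
eef_rot: [180.0, 0.0, -98.7]
contact_force: [-0.2, -1.0, 0.5]
gripper_width: 0.0397
gripper_force: 0.0
```

Emit:
play_rows([
  [[1,0,0,0.03,0],[1,0,0,0.06,0],[1,0,0,0.09,0],[1,0,0,0.11,0],[1,0,0,0.117,0],[1,0,0,0.117,0],[1,0,0,0.117,0],[1,0,0,0.117,0]],
])

```text
time_s: 22.5
tcp_pos: [0.6615, -0.1529, 0.1441]
eef_rot: [-179.9, 0.0, -98.9]
contact_force: [-0.2, -0.2, 1.1]
gripper_width: 0.0003
gripper_force: 0.0
```

```bash
cat >> h.py <<'E'
def st(): 
    s=r.get_state();a=np.radians(8.9);u=np.array([np.sin(a),np.cos(a)]);e=np.array([u[1],-u[0]])
    d=s["tcp_pos"][:2]-[.5494,-.2775];return np.round([d@e,d@u,s["tcp_pos"][2]],4),s["eef_rot"].round(1),s["contact_force"].round(1),s["gripper_width"]
E
python3 -c "
from h import *
print(st())"
```

```text
(array([0.0915, 0.1404, 0.1441]), array([-179.9,    0. ,  -98.9]), array([-0.2, -0.2,  1.1]), 0.0003375232212532541)
```

Emit:
play_rows([
  [[1,0,0.02,0,0],[1,0,0.04,0,0],[1,0,0.06,0,0],[1,0,0.08,0,0],[1,0,0.1,0,0],[1,0,0.12,0,0],[1,0,0.133,0,0],[1,0,0.133,0,0]],
])

```text
time_s: 23.17
tcp_pos: [0.5937, -0.142, 0.1434]
eef_rot: [180.0, 0.0, -98.9]
contact_force: [-1.0, 1.3, 0.1]
gripper_width: 0.0006
gripper_force: 0.0
```

```bash
python3 -c "
from h import *
print(st())"
```

```text
(array([0.0228, 0.1407, 0.1434]), array([180. ,   0. , -98.9]), array([-1. ,  1.3,  0.1]), 0.0006086618264530066)
```

Emit:
play_rows([
  [[1,0,0.01,0.015,0],[1,0,0.02,0.03,0],[1,0,0.026,0.04,0],[1,0,0.026,0.05,0],[1,0,0.026,0.06,0],[1,0,0.026,0.068,0],[1,0,0.026,0.072,0],[1,0,0.026,0.072,0]],
])

```text
time_s: 23.83
tcp_pos: [0.5822, -0.1403, 0.1061]
eef_rot: [179.9, -0.0, -98.9]
contact_force: [1.1, -0.4, 0.9]
gripper_width: 0.0006
gripper_force: 0.0
```

```bash
python3 -c "
from h import *
print(st())"
```

```text
(array([0.0112, 0.1406, 0.1061]), array([179.9,  -0. , -98.9]), array([ 1.1, -0.4,  0.9]), 0.0005934266936135242)
```

Pressing down in small steps until the force rises.

Emit:
play_rows([
  [[1,0,0,0.001,0],[1,0,0,0.002,0],[1,0,0,0.003,0],[1,0,0,0.003,0],[1,0,0,0.003,0],[1,0,0,0.003,0],[1,0,0,0.003,0],[1,0,0,0.003,0]],
])

```text
time_s: 24.5
tcp_pos: [0.5825, -0.1403, 0.1056]
eef_rot: [-180.0, 0.0, -98.9]
contact_force: [0.4, -0.8, 0.0]
gripper_width: 0.0006
gripper_force: 0.2
```

```bash
python3 -c "
from h import *
print(st())"
```

```text
(array([0.0115, 0.1407, 0.1056]), array([-180. ,    0. ,  -98.9]), array([ 0.4, -0.8,  0. ]), 0.0006076312554827525)
```

Emit:
play_rows([
  [[1,0,0,0.001,0],[1,0,0,0.002,0],[1,0,0,0.003,0],[1,0,0,0.004,0],[1,0,0,0.004,0],[1,0,0,0.004,0],[1,0,0,0.004,0],[1,0,0,0.004,0]],
])

```text
time_s: 25.17
tcp_pos: [0.5825, -0.1403, 0.105]
eef_rot: [-179.9, -0.0, -98.9]
contact_force: [-4.5, 1.6, 12.0]
gripper_width: 0.0003
gripper_force: 6.1
```

```bash
python3 -c "
from h import *
print(st())"
```

```text
(array([0.0115, 0.1407, 0.105 ]), array([-179.9,   -0. ,  -98.9]), array([-4.5,  1.6, 12. ]), 0.00028662115453964994)
```

Contact of 12 N at z=0.105, which is the expected top face when shut. Retreating upward.

Emit:
play_rows([
  [[1,0,0,-0.02,0],[1,0,0,-0.06,0],[1,0,0,-0.12,0],[1,0,0,-0.18,0],[1,0.03,0,-0.24,0],[1,0.06,0,-0.3,0],[1,0.08,0,-0.32,0],[1,0.08,0,-0.32,0]],
])

```text
time_s: 25.83
tcp_pos: [0.5774, -0.1816, 0.2675]
eef_rot: [-179.7, -0.0, -98.9]
contact_force: [-0.0, -0.2, -0.9]
gripper_width: 0.0005
gripper_force: 0.0
```

Emit:
play_rows([
  [[1,0,0,0,0],[1,0,0,0,0],[1,0,0,0,0],[1,0,0,0,0],[1,0,0,0,0],[1,0,0,0,0],[1,0,0,0,0],[1,0,0,0,0]],
])

```text
time_s: 26.5
tcp_pos: [0.5762, -0.1797, 0.2633]
eef_rot: [180.0, -0.0, -98.9]
contact_force: [-0.3, 0.1, 0.5]
gripper_width: 0.0004
gripper_force: 0.0
```

```bash
python3 - <<'E'
from h import *
print(st())
a=np.radians(8.9);u=np.array([np.sin(a),np.cos(a),0]);e=np.array([u[1],-u[0],0]);o=np.array([.5494,-.2775,0])
i=r.camera_info("wrist");im=cv2.cvtColor(r.capture("wrist"),7);cv2.imwrite("pics/k.png",im)
S=lambda x,y,z:proj(i,[o+e*x+u*y+[0,0,z]])[0]
f=lambda P:[int(im[int(round(S(*p)[1])),int(round(S(*p)[0]))]) for p in P]
print("px",S(0,.135,.105),"x scan y.135",[(x,v) for x,v in zip(range(-60,50,4),f([(x/1e3,.135,.105) for x in range(-60,50,4)]))])
print("x scan y.143",f([(x/1e3,.143,.105) for x in range(-60,50,4)]))
print("x=-20 y scan",[(y,v) for y,v in zip(range(40,170,4),f([(-.02,y/1e3,.105) for y in range(40,170,4)]))])
# rolls: top line z=.117 along axis
print("roll tops",[(y,v) for y,v in zip(range(10,130,3),f([(0.0,y/1e3,.117) for y in range(10,130,3)]))])
E
```

```text
(array([0.0114, 0.1008, 0.2633]), array([180. ,  -0. , -98.9]), array([-0.3,  0.1,  0.5]), 0.0003635243712216801)
px [263.81422036 215.28133149] x scan y.135 [(-60, 104), (-56, 96), (-52, 91), (-48, 96), (-44, 94), (-40, 94), (-36, 100), (-32, 98), (-28, 83), (-24, 95), (-20, 95), (-16, 95), (-12, 96), (-8, 96), (-4, 95), (0, 97), (4, 94), (8, 95), (12, 96), (16, 98), (20, 96), (24, 94), (28, 88), (32, 106), (36, 96), (40, 86), (44, 86), (48, 150)]
x scan y.143 [92, 92, 96, 92, 90, 95, 95, 94, 82, 90, 88, 91, 90, 88, 88, 89, 89, 89, 88, 87, 86, 86, 78, 77, 95, 84, 76, 136]
x=-20 y scan [(40, 155), (44, 164), (48, 156), (52, 99), (56, 79), (60, 157), (64, 159), (68, 156), (72, 152), (76, 161), (80, 168), (84, 147), (88, 81), (92, 175), (96, 179), (100, 176), (104, 175), (108, 179), (112, 180), (116, 118), (120, 49), (124, 66), (128, 95), (132, 92), (136, 93), (140, 93), (144, 92), (148, 94), (152, 97), (156, 98), (160, 98), (164, 96), (168, 57)]
roll tops [(10, 150), (13, 153), (16, 165), (19, 111), (22, 158), (25, 130), (28, 174), (31, 179), (34, 178), (37, 176), (40, 175), (43, 169), (46, 171), (49, 171), (52, 144), (55, 123), (58, 79), (61, 176), (64, 182), (67, 172), (70, 177), (73, 176), (76, 168), (79, 177), (82, 169), (85, 89), (88, 80), (91, 171), (94, 192), (97, 193), (100, 189), (103, 190), (106, 195), (109, 189), (112, 148), (115, 120), (118, 26), (121, 90), (124, 98), (127, 92)]
```

```bash
python3 -c "
from plant import r
print(r.close_job())"
```

```text
the job is handed in; nothing more can be done
None
```

The job is handed in with no verdict returned: all three rolls are on the rod in both forks, the rod is released, and the keeper is shut (pressed to 12 N at 105 mm, the shut height).

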